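# Lock the tape-roll arm with its headed pin

## Robot

A 7-joint arm with a two-finger parallel gripper is mounted at the origin on the work surface. World frame = base frame: x ahead of the robot, y to its left, z up, the work surface at z = 0. Lengths are in m, angles in rad, forces in N, time in s.
With the tool pointing down it reaches from about 0.4 to 0.85 m from the base axis. Payload 4.5 kg.
Tool frame: the origin (TCP) lies midway between the tips of the shut fingers; the grasp point (between the pads) lies 19 mm behind it; z points along the fingers, y is the line along which they close (so a half turn about z gives the same grasp; the last joint's range is limited). The gripper opens to 88 mm and grips with 3 to 60 N. Pads are 18 mm wide; open, the fingers measure 123 mm over their backs; the gripper's body (75 mm by 187 mm) begins 45 mm behind the grasp point.
Start: joints at [1.312, 0.689, -0.195, 1.565, 0.157, 0.902, -0.215], TCP at [0.18, -0.598, 0.239] pointing down, gripper open.
Joint ranges: [-3.01, 3.01], [-0.46, 2.08], [-1.47, 1.51], [0.13, 2.56], [-1, 4.14], [0.04, 2.09], [-2.66, 2.66]. Speed limits (rad/s): [2.57, 2.57, 3.14, 3.14, 3.14, 3.14, 3.14].

## Interface

Orientations are given as a unit quaternion [x, y, z, w].
In Python, from plant import r gives the robot as it stands.
- The arm moves only by the tool move_arm, never from a script. Its argument "targets" is a list that holds one entry, the list of rows, each a list of 7 numbers: the opening, from 0 (shut) to 1 (fully open), then the shift along the tool's x, y, z in mm, then the turn, a rotation vector about the tool's x, y, z in degrees. In form: [[[claw, dx, dy, dz, ax, ay, az], ...]]. A call has 1 to 10 rows; each row is the pose to reach, as a shift and turn from the pose commanded when the call began, along the tool's axes at that moment; what a row does not reach only later rows make up. A row lasts 1/8 s, in which the tool goes at most 62.5 mm and 10.7 degrees, less where a joint would pass 70% of its speed; a pose out of reach is approached as far as the arm can. A call with a gripper value outside its range is refused whole. The fingers move at their own pace and stop on an object; "newtons" is the grip in N (left out, the last holds). Time passes only in rows, so rows that repeat a pose let the fingers close. It gives the time, the measured TCP pose, the force, the opening and the grip force at its end, in the units of the state.
- r.get_state(): the state, without advancing time (a new reading comes with each control period).
- r.snapshot(name): name is "scene" or "top" or "wrist"; returns the picture (400x640x3 uint8, red, green, blue); there is no depth.
- r.camera_info(name): a dict with "fx", "fy", "cx", "cy" (pixels), "R" (3x3) and "t" (3): a world point X has camera coordinates R X + t. Camera axes: x right, y down, z forward; pixel columns grow to the right and rows downward; lengths in m; the calibration is good to about 2 mm. A picture is of the moment at which its call begins: read the wrist's pose just before it. camera_info takes no time and is no camera call; for the wrist camera it gives the pose at the moment of the call.
- r.finish_job(): hands the job in; it is judged then, once.
The state is a dict: "clock": time; "q": joint angles; "qd": joint speeds; "joint_torque": joint torques, N m; "tool_pos": TCP position; "eef_rot": TCP orientation; "contact_force": force on the tool from outside, world axes, zero at the start; "moment": the same for the moment, N m; "opening": opening from 0.0 (shut) to 1.0 (fully open); "finger_force": force on a finger pad.
Only numpy, scipy, OpenCV 4.12 (cv2) and the standard library are available. Lean on these libraries where they do the work, as an engineer would, in place of code of your own. Each camera call takes 0.05 s, during which the arm holds its last target. There are 200 camera calls.

## Task

The paper-tape roll holder on the packing desk was left open after a roll change, and the stiff knuckle at the end of its arm may be bent a little to either side. Swing the arm home between the two cheeks of the fork, find where the holes line up, and push the thicker of the two square-headed pins from the wooden stand down through fork and knuckle until its head sits flush on the fork. Leave the thinner pin in the stand, and do not shift the bottle, the cup or the food tub.

Things in the scene. Friction and masses are not known exactly. Their poses are not given: they have to be found in the camera images.
- holder: Roll holder, screwed down: dark grey base plate 100 x 340 x 10 mm, origin at the centre of its underside, z up, long side along y. Hinge post at y = +120 mm, fork at y = -120 mm: two level steel cheeks 72 x 56 mm (x = -28 to 44 mm), the lower from z = 45 to 55 mm, the upper from 73 to 91 mm,, joined by an upright back at x = 32 to 44 mm. Each cheek has a vertical round 17.5 mm hole at x = 0.
- fork_mouth (a point): Centre of the hole at the top face of the upper cheek (91 mm above the desk); axes as the holder's. Just below the lower cheek a round-nosed spring plunger reaches 3.5 mm into the pin's way from +x: a pin let go stops there about 20 mm too high and needs a firm push, about 10 to 15 N, the rest of the way.
- hinge_axis (a point): Point on the arm's vertical hinge axis, at the arm's mid thickness, 64 mm above the desk. The knuckle's 17.5 mm vertical hole lies 53 mm beyond the knuckle's pivot (241 mm from here when straight). Its lug is 44 mm wide and 12 mm thick, top 70 mm above the desk, and passes between the cheeks with 3 mm to spare above and below.
- roll_arm (a joint): Swing of the arm in rad: 0 = along the holder's -y from the hinge; positive = swung out to the holder's -x, clockwise seen from above. Travel -0.08 to 0.95. It stays where left. Its end is a stiff knuckle pivoted 188 mm from the hinge, bent either way by up to 0.25 rad (not measured); so the holes line up with the arm anywhere within about 0.06 rad of 0, found by eye or touch.
- swing_handle (a point): Top of the arm's upright black round handle, diameter 18 mm, standing 62 mm high on the arm (70 to 132 mm above the desk), 148 mm from the hinge axis. Between hinge and handle the arm carries a roll 90 mm in diameter centred 68 mm from the hinge, its top 129 mm above the desk.
- pin: The thicker steel pin, hanging upright by its head in a hole of the wooden stand: round shank 16 mm in diameter, 70 mm long, its last 6 mm tapering to a 13 mm flat nose, so it finds a hole up to 2 mm off; square head 30 x 30 mm, 14 mm high. Origin at the nose, z up to the head; the head's sides face its x and y. About 0.16 kg.
- pin_collar (a point): Centre of the underside of the thicker pin's head, 70 mm from the nose; axes as the pin's.
- thin_pin: The thinner steel pin, not to be used: shank 11 mm in diameter and 70 mm long, square head 24 x 24 x 14 mm; origin at the nose, z up.
- pin_stand: Wooden stand 160 x 60 mm, fixed, top face 80 mm above the desk, open below, with two 19 mm holes at x = -40 and +40 mm; origin at the centre of its underside, long side along its x.
- bottle: Water bottle, 66 mm in diameter, 190 mm high; origin at the centre of its underside.
- cup: Paper cup, 76 mm across the rim, 85 mm high; origin at the centre of its underside.
- tub: Lidded food tub 170 x 120 x 53 mm; origin at the centre of its underside.
Not all that is in view belongs to the job. What is shaped like the pin but green or red is not meant.

How it is judged:
On the way:
1. the arm is home in the fork (value of joint roll_arm between -0.065 and 0.065 rad), for 0.2 s.
At the end, for the whole second after the job is handed in: The thick pin stands upright (within 0.06 rad) through fork and knuckle, its head's underside within 2.5 mm of the fork's top and within 4 mm of the hole's axis, at rest; the arm is home within 0.065 rad of 0; the thin pin is still in the stand, within 20 mm of where it was (all of step 1 and z of pin_collar in the frame of fork_mouth between -0.003 and 0.0025 m and horizontal distance between pin_collar and fork_mouth below 0.004 m and angle between the z axis of pin and the z axis of holder, either way round below 0.06 rad and linear speed of pin below 0.01 m/s and distance of thin_pin from where it was at the start of the episode below 0.02 m); the robot touches nothing.
It fails at once if the thin pin is taken out of its place (moved over 20 mm) (distance of thin_pin from where it was at the start of the episode above 0.02 m).
It fails at once if bottle, cup or tub shifted by more than 30 mm (distance of any of bottle, cup, tub from where it was at the start of the episode above 0.03 m).
It also fails if it takes over 72 s, if anything falls off the work surface, if the arm or the gripper's body presses on something with over 40 N, if the wrist force passes 120 N, or if a joint passes its speed limit or range.

## Working session

There is one attempt and no reset: what is moved stays moved. The work goes in short steps, Python scripts to look and compute and a tool call to move; the robot and the scene stay as the last step left them, time stands still between calls to the robot, and variables do not carry over. Pictures are saved under pics/ and viewed, at most 10 in all, crops included, and the job is handed in when it is done.

Besides the shell and the picture viewer there is one more tool, called by a JSON object that holds its "name" and its "arguments". move_arm: Moves the arm, as the interface text tells. Its arguments: {"type":"object","properties":{"targets":{"type":"array","items":{"type":"array","items":{"type":"array","items":{"type":"number"}}}},"newtons":{"type":"number"}},"required":["targets"]}

```bash
mkdir -p pics; ls; python3 - <<'E'
from plant import r
import cv2
for n in("scene","top"):
    im=r.snapshot(n); cv2.imwrite(f"pics/{n}0.png",im[:,:,::-1])
    c=r.camera_info(n); print(n,c)
print(r.get_state())
E
```

```text
pics
scene {'fx': 368.5863510169073, 'fy': 368.5863510169073, 'cx': 321.44641932746816, 'cy': 202.05772988762678, 'R': array([[ 0.80041991,  0.59938518, -0.00808549],
       [ 0.40336797, -0.54853794, -0.73239362],
       [-0.44342108,  0.58296101, -0.68083347]]), 't': array([-0.4231898 , -0.13059966,  1.28746623])}
top {'fx': 379.4419059480856, 'fy': 379.4419059480856, 'cx': 318.6806482967768, 'cy': 196.0098629773377, 'R': array([[-0.08507592, -0.99636963, -0.00310735],
       [-0.97214016,  0.0836899 , -0.21895092],
       [ 0.2184161 , -0.01560667, -0.97573093]]), 't': array([0.06419618, 0.53297392, 0.88767831])}
{'clock': 0.1, 'q': array([ 1.31180855,  0.68990996, -0.19451874,  1.56622696,  0.15733019,
        0.9025326 , -0.21509841]), 'qd': array([-5.61384203e-05, -2.75714251e-03, -2.33313996e-03, -1.32454570e-03,
        1.07741092e-03,  5.11735849e-04,  1.41829860e-03]), 'joint_torque': array([-3.01574240e-03, -5.28499711e+01, -1.27154142e+00, -1.53837043e+01,
       -5.25397633e-02,  1.93152599e-03,  3.10965811e-05]), 'tool_pos': array([ 0.18017203, -0.59786919,  0.23798756]), 'eef_rot': array([ 9.89296332e-01,  1.45917990e-01, -1.96553429e-04, -8.18088836e-04]), 'contact_force': array([-0.41133527, -0.06248255, -0.59782527]), 'moment': array([-0.06504043, -0.03885569,  0.05722815]), 'finger_force': 0.0, 'opening': 0.9975028143471567}
```

View pics/scene0.png

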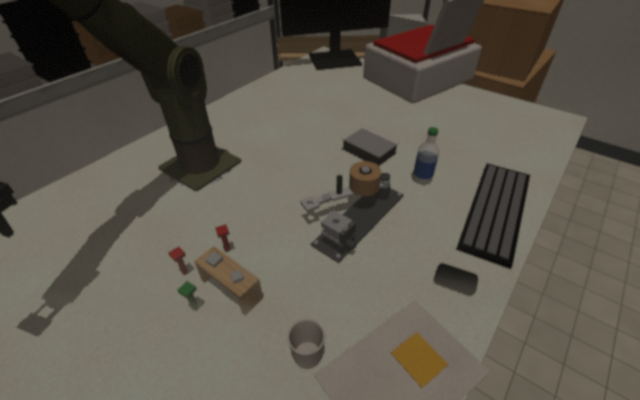

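View pics/top0.png

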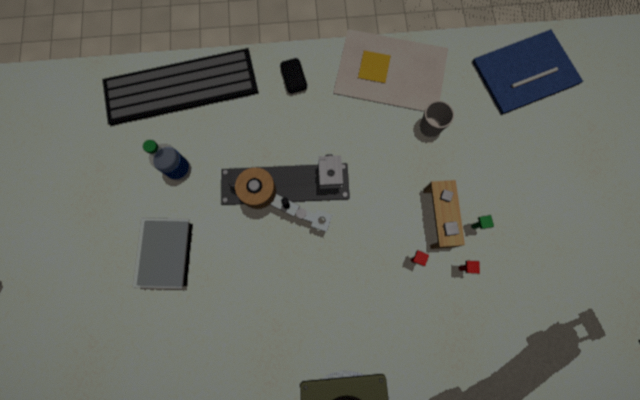

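The scene view shows the holder mid-desk with its arm swung out toward the robot. In the top view the fork is at about (330,172), the hinge post under the roll at (254,187) and the knuckle at (320,222). The stand spans (432..463, 181..247), with the larger head at (451,229) and the smaller at (447,196).

```bash
cat > h.py <<'E'
import numpy as np, cv2
from plant import r
from scipy.spatial.transform import Rotation as Ro
def ray(c,uv,z):
    R,t=np.array(c["R"]),np.array(c["t"]); o=-R.T@t
    d=R.T@np.array([(uv[0]-c["cx"])/c["fx"],(uv[1]-c["cy"])/c["fy"],1]); return o+d*(z-o[2])/d[2]
def proj(c,X):
    p=np.array(c["R"])@X+np.array(c["t"]); return np.array([c["fx"]*p[0]/p[2]+c["cx"],c["fy"]*p[1]/p[2]+c["cy"]])
def delta(target,yaw=None):
    """target TCP world pos (m) -> tool-axes mm; yaw = wanted heading of tool y (mod pi) -> az deg (tool down)"""
    s=r.get_state(); T=Ro.from_quat(s["eef_rot"])
    y=T.apply([0,1,0]); cur=np.arctan2(y[1],y[0])
    az=None
    if yaw is not None:
        az=-np.degrees((yaw-cur+np.pi/2)%np.pi-np.pi/2)
    return T.inv().apply(np.array(target)-s["tool_pos"])*1000, az
E
python3 - <<'E'
from h import *
im=cv2.imread("pics/top0.png")
a=cv2.resize(im[150:240,215:355],None,fx=5,fy=5,interpolation=cv2.INTER_CUBIC)[:, :]
cv2.imwrite("pics/c1.png",cv2.convertScaleAbs(a,alpha=1.4))
b=cv2.resize(im[170:270,400:500],None,fx=5.5,fy=5.5,interpolation=cv2.INTER_CUBIC)
cv2.imwrite("pics/c2.png",cv2.convertScaleAbs(b,alpha=1.4))
E
```

```text
(no output)
```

View pics/c1.png

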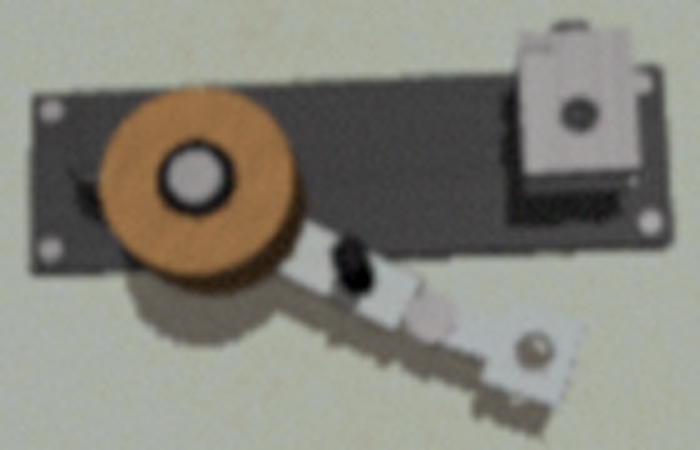

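View pics/c2.png

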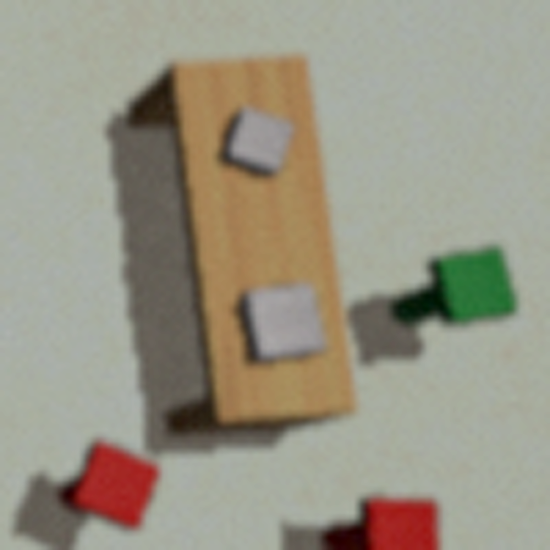

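Crop 1 shows the cheek hole at (579,115), the knuckle hole at (535,350), the pivot at (430,315), the handle from (348,245) to (357,285) and the plate corners. Crop 2 shows the thick head centred at about (287,321) and the thin one at (262,140), with stand corners (175,65), (305,57), (355,408), (215,422).

```bash
python3 - <<'E'
from h import *
np.set_printoptions(precision=4,suppress=True)
c=r.camera_info("top")
f=lambda u,v,z:ray(c,(215+(u+.5)/5-.5,150+(v+.5)/5-.5),z)
g=lambda u,v,z:ray(c,(400+(u+.5)/5.5-.5,170+(v+.5)/5.5-.5),z)
C=[f(*p,.01) for p in((35,95),(660,67),(672,245),(33,272))]
ey=(C[0]+C[3]-C[1]-C[2])[:2]; ey/=np.linalg.norm(ey); ex=np.array([ey[1],-ey[0]])
o=np.mean(C,0)[:2]; print("plate",o,"ey",ey,"yaw ey",np.degrees(np.arctan2(ey[1],ey[0])),"dims",np.linalg.norm(C[0]-C[1]),np.linalg.norm(C[1]-C[2]))
mouth=f(579,115,.091);print("mouth seen",mouth,"from plate",o-.12*ey)
hinge=o+.12*ey; print("hinge",hinge, "roll", f(194,178,.133))
kn=f(535,350,.07);pv=f(430,315,.07);hd=f(348,247,.132)
for n,p in(("knuckle",kn),("pivot",pv),("handletop",hd)):
    d=p[:2]-hinge; print(n,p,"r",np.linalg.norm(d),"ang",np.arctan2(-(d@ex),-(d@ey)))
S=[g(*p,.08) for p in((175,65),(305,57),(355,408),(215,422))]
d=(S[0]+S[1]-S[2]-S[3]);print("stand",np.mean(S,0),"long yaw",np.degrees(np.arctan2(d[1],d[0])))
H=[g(*p,.094) for p in((250,290),(316,286),(324,350),(258,359))]
print("thick",np.mean(H,0),[np.degrees(np.arctan2(*(H[i]-H[j])[1::-1])) for i,j in((0,3),(1,2),(0,1),(3,2))],np.linalg.norm(H[0]-H[1]),np.linalg.norm(H[1]-H[2]))
print("thin",g(262,140,.094),"red",g(118,485,.09))
print("bottle",ray(c,(175,170),0),"cup",ray(c,(435,118),.04))
E
```

```text
plate [0.5895 0.1045] ey [0.041  0.9992] yaw ey 87.64916422911261 dims 0.3347336210622143 0.09774256392969992
mouth seen [ 0.5853 -0.0146  0.091 ] from plate [ 0.5845 -0.0154]
hinge [0.5944 0.2244] roll [0.5584 0.1678 0.133 ]
knuckle [0.4749 0.0165 0.07  ] r 0.23975707283993283 ang 0.4807200812391739
pivot [0.4965 0.0661 0.07  ] r 0.18608118375237145 ang 0.5129250836383416
handletop [0.52  0.099 0.132] r 0.14576137485025586 ang 0.49462323197185515
stand [ 0.4652 -0.2869  0.08  ] long yaw -1.9582588087340433
thick [ 0.425  -0.2866  0.094 ] [np.float64(-2.479563197048648), np.float64(-2.3656255453717847), np.float64(88.58055646288452), np.float64(92.80934768065569)] 0.028502230749841442 0.02759810647262273
thin [ 0.5046 -0.2886  0.094 ] red [ 0.3625 -0.2057  0.09  ]
bottle [0.6547 0.3979 0.    ] cup [ 0.7267 -0.3092  0.04  ]
```

```bash
python3 - <<'E'
from h import *
print(delta([.425,-.287,.24],np.radians(-2)))
E
```

```text
(array([ 324.15370944, -226.94929596,   -1.68074234]), np.float64(-71.21911809526824))
```

{"name": "move_arm", "arguments": {"targets": [[[0.9,162,-113,0,0,0,-35],[0.9,324,-227,0,0,0,-71],[0.9,324,-227,0,0,0,-71],[0.9,324,-227,0,0,0,-71],[0.9,324,-227,0,0,0,-71],[0.9,324,-227,0,0,0,-71],[0.9,324,-227,0,0,0,-71],[0.9,324,-227,0,0,0,-71],[0.9,324,-227,0,0,0,-71],[0.9,324,-227,0,0,0,-71]]]}}

```text
clock: 1.35
tool_pos: [0.4239, -0.2891, 0.2385]
eef_rot: [0.722, 0.692, -0.001, -0.0]
contact_force: [-0.3, -0.1, -1.3]
opening: 0.898
finger_force: 0.0
```

```bash
python3 - <<'E'
from h import *
s=r.get_state();c=r.camera_info("wrist");im=r.snapshot("wrist")
cv2.imwrite("pics/w1.png",im[:,:,::-1]);np.save("w1.npy",c,allow_pickle=True)
print(s["q"],proj(c,np.array([.425,-.287,.094])),proj(c,np.array([.5046,-.2886,.094])))
print(delta([.519,.098,.20],np.radians(-25)))
E
```

```text
[ 0.83577758  0.58098128 -0.52207538  1.8888615   0.40234795  0.77762878
  0.04997861] [318.16186025 190.04054914] [396.00586793 188.22908339]
(array([390.66700422,  78.50165843,  38.25970774]), np.float64(22.57001810831644))
```

View pics/w1.png

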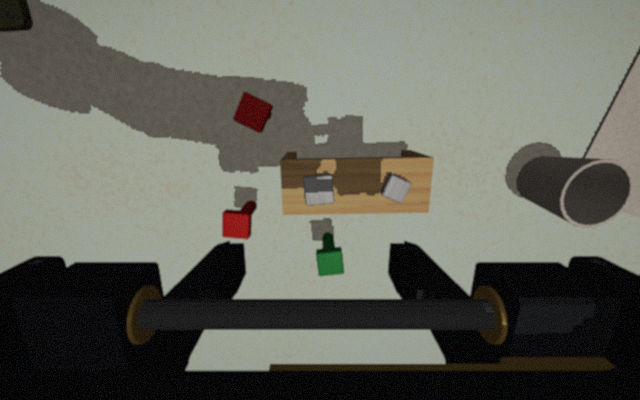

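The wrist view puts the thick head at about (319,190), against a predicted (318,190), and the thin one at (396,188), so the calibration agrees. Next is the handle.

{"name": "move_arm", "arguments": {"targets": [[[0.7,391,78.5,38,0,0,22.5],[0.7,391,78.5,38,0,0,22.5],[0.7,391,78.5,38,0,0,22.5],[0.7,391,78.5,38,0,0,22.5],[0.7,391,78.5,38,0,0,22.5],[0.7,391,78.5,38,0,0,22.5],[0.7,391,78.5,38,0,0,22.5],[0.7,391,78.5,38,0,0,22.5],[0.7,391,78.5,38,0,0,22.5]]]}}

```text
clock: 2.52
tool_pos: [0.5185, 0.0976, 0.2006]
eef_rot: [0.843, 0.538, -0.001, 0.001]
contact_force: [0.1, 0.1, 0.2]
opening: 0.699
finger_force: 0.0
```

```bash
python3 - <<'E'
from h import *
s=r.get_state();print(s["q"],s["tool_pos"]);print(delta([.519,.098,.095],np.radians(-25)))
E
```

```text
[-0.07582982  0.62835155 -0.32157261  1.89448565  0.3072939   0.66810081
 -1.0178868 ] [0.51847901 0.09762427 0.20061082]
(array([  0.78054155,   0.29365859, 105.60948363]), np.float64(0.11024900543700365))
```

{"name": "move_arm", "arguments": {"targets": [[[0.7,0,0,40,0,0,0],[0.7,0,0,80,0,0,0],[0.7,0,0,105,0,0,0],[0.7,0,0,105,0,0,0],[0.1,0,0,105,0,0,0],[0.1,0,0,105,0,0,0],[0.1,0,0,105,0,0,0],[0.1,0,0,105,0,0,0]]], "newtons": 15}}

```text
clock: 3.52
tool_pos: [0.519, 0.1001, 0.0962]
eef_rot: [0.842, 0.539, 0.0, 0.0]
contact_force: [-0.3, 0.8, -0.3]
opening: 0.268
finger_force: 0.0
```

```bash
cat >> h.py <<'E'
ey=np.array([.041,.9992]); ex=np.array([.9992,-.041]); mouth=np.array([.5850,-.0150]); hinge=mouth+.24*ey
def handle(th): return hinge+.148*(-ey*np.cos(th)-ex*np.sin(th))
def ang(p):
    d=np.array(p)[:2]-hinge; return np.linalg.norm(d),np.arctan2(-(d@ex),-(d@ey))
E
python3 - <<'E'
from h import *
s=r.get_state();print(s["tool_pos"],s["opening"],s["finger_force"],s["contact_force"],ang(s["tool_pos"]))
for th in(.4,.3,.2,.12,.06,.03):
    print(th,delta(np.r_[handle(th),s["tool_pos"][2]],np.radians(-2.35)-th*.9))
E
```

```text
[0.5189861  0.10014371 0.09618579] 0.26837818773745853 0.0 [-0.34307965  0.79712485 -0.30989062] (np.float64(0.14592806243235035), np.float64(0.5056109310355208))
0.4 (array([-3.03657547e+00,  1.53548962e+01,  1.00039569e-02]), np.float64(-1.748981994034336))
0.3 (array([-2.43711309e+00,  3.01371798e+01,  2.13678353e-02]), np.float64(-6.90560215021175))
0.2 (array([-3.64879394e-01,  4.47857668e+01,  3.33561090e-02]), np.float64(-12.062222306389163))
0.12 (array([2.33987901e+00, 5.63099358e+01, 4.33159780e-02]), np.float64(-16.187518431331092))
0.06 (array([4.96831156e+00, 6.47910009e+01, 5.09596218e-02]), np.float64(-19.28149052503753))
0.03 (array([6.47212621e+00, 6.89685908e+01, 5.48275823e-02]), np.float64(-20.82847657189076))
```

{"name": "move_arm", "arguments": {"targets": [[[0.1,0,0,0,0,0,0],[0.1,0,0,0,0,0,0],[0.1,-2,8,0,0,0,0],[0.1,-3,15,0,0,0,-2],[0.1,-3,23,0,0,0,-4],[0.1,-2.5,30,0,0,0,-7],[0.1,-1.5,38,0,0,0,-9],[0.1,0,45,0,0,0,-12],[0.1,0,45,0,0,0,-12]]], "newtons": 15}}

```text
clock: 4.65
tool_pos: [0.5601, 0.082, 0.0959]
eef_rot: [0.781, 0.625, 0.001, -0.0]
contact_force: [-1.4, 2.0, 3.5]
opening: 0.199
finger_force: 15.0
```

```bash
python3 - <<'E'
from h import *
s=r.get_state();print(s["tool_pos"],s["opening"],s["finger_force"],s["contact_force"],ang(s["tool_pos"]))
for th in(.2,.12,.06,.03):
    print(th,delta(np.r_[handle(th),s["tool_pos"][2]],np.radians(-2.35)-th*.9))
E
```

```text
[0.56010008 0.08202806 0.09592905] 0.19943404404826337 15.000162106007338 [-1.372117    2.02458437  3.50700582] (np.float64(0.14694547534701508), np.float64(0.19766343654792393))
0.2 (array([-1.05357366, -0.36540091, -0.00172334]), np.float64(0.049495850684371))
0.12 (array([-8.27010643e-01,  1.14697555e+01,  3.78984013e-03]), np.float64(-4.07580027425756))
0.06 (array([-3.65745127e-02,  2.03135312e+01,  8.83131533e-03]), np.float64(-7.169772367964008))
0.03 (array([5.57227876e-01, 2.47136586e+01, 1.16372344e-02]), np.float64(-8.716758414817226))
```

{"name": "move_arm", "arguments": {"targets": [[[0.1,-1,6,0,0,0,-2],[0.1,-1,12,0,0,0,-4],[0.1,0,16,0,0,0,-6],[0.1,0,20,0,0,0,-7],[0.1,0.5,25,0,0,0,-9],[0.1,0.5,25,0,0,0,-9],[0.1,0.5,25,0,0,0,-9]]]}}

```text
clock: 5.52
tool_pos: [0.5841, 0.078, 0.096]
eef_rot: [0.729, 0.684, 0.001, -0.001]
contact_force: [-2.0, 5.5, 5.4]
opening: 0.201
finger_force: 15.0
```

```bash
python3 - <<'E'
from h import *
s=r.get_state();print(s["tool_pos"],s["opening"],s["finger_force"],s["contact_force"],ang(s["tool_pos"]))
c=r.camera_info("wrist");print(proj(c,np.r_[mouth,.091]))
E
```

```text
[0.58413468 0.07795954 0.09596837] 0.20066697715840215 14.999903817661107 [-1.99088793  5.46003816  5.36386238] (np.float64(0.14723814990340445), np.float64(0.03176190930149503))
[327.7688384  380.46460527]
```

{"name": "move_arm", "arguments": {"targets": [[[0.5,0.5,25,0,0,0,-9],[0.5,0,0,0,0,0,0],[0.5,0,0,0,0,0,0],[0.5,0,0,-50,0,0,0],[0.5,0,0,-100,0,0,0],[0.5,0,0,-110,0,0,0]]]}}

```text
clock: 6.28
tool_pos: [0.5868, 0.0757, 0.209]
eef_rot: [0.729, 0.684, 0.002, 0.002]
contact_force: [-0.0, 1.1, -0.1]
opening: 0.499
finger_force: 0.0
```

I reused the old shift in row 1 by mistake, and that may have dragged the arm. I'll check.

```bash
python3 - <<'E'
from h import *
s=r.get_state();c=r.camera_info("wrist")
C=-np.array(c["R"]).T@np.array(c["t"]);print(C-s["tool_pos"],s["q"])
im=r.snapshot("top");cv2.imwrite("pics/top1.png",im[:,:,::-1])
a=cv2.resize(im[150:240,215:355,::-1],None,fx=5,fy=5,interpolation=cv2.INTER_CUBIC)
cv2.imwrite("pics/c3.png",cv2.convertScaleAbs(a,alpha=1.4))
# camera over mouth, height .26 above
off=C-s["tool_pos"]
print(delta(np.r_[mouth-off[:2],.19],np.radians(-2.35)))
E
```

```text
[0.00304802 0.07240471 0.14655766] [ 0.06296167  0.70854365 -0.47168358  1.69889211  0.41548628  0.82852311
 -0.65836892]
(array([-162.9007464 ,    6.0930534 ,   18.48765614]), np.float64(-1.337187207613419))
```

{"name": "move_arm", "arguments": {"targets": [[[0.5,-163,6,0,0,0,-1.3],[0.5,-163,6,0,0,0,-1.3],[0.5,-163,6,0,0,0,-1.3],[0.5,-163,6,0,0,0,-1.3],[0.5,-163,6,0,0,0,-1.3]]]}}

```text
clock: 6.95
tool_pos: [0.5791, -0.086, 0.2047]
eef_rot: [0.721, 0.693, -0.0, -0.001]
contact_force: [-0.2, 0.5, -0.1]
opening: 0.498
finger_force: 0.0
```

```bash
python3 - <<'E'
from h import *
c=r.camera_info("wrist");im=r.snapshot("wrist");cv2.imwrite("pics/w2.png",im[:,:,::-1])
np.save("w2.npy",c,allow_pickle=True)
m=proj(c,np.r_[mouth,.091]);h=proj(c,np.r_[handle(.03),.132]);print(m,h,r.get_state()["tool_pos"])
x0,y0=int(m[0])-100,max(0,int(m[1])-120);print(x0,y0)
a=cv2.resize(im[y0:y0+170,x0:x0+200,::-1],None,fx=3.5,fy=3.5,interpolation=cv2.INTER_CUBIC)
cv2.imwrite("pics/c4.png",cv2.convertScaleAbs(a,alpha=1.6))
E
```

```text
[320.71088727 120.32820608] [315.00200492 -31.08335226] [ 0.57936281 -0.08509781  0.20503371]
220 0
```

View pics/c4.png

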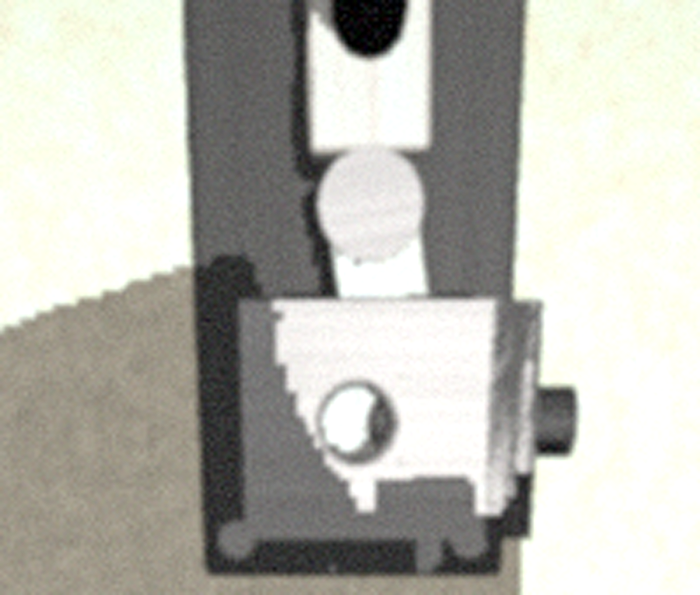

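The wrist crop shows the cheek hole at (357,422) as predicted. The arm is slightly too far in: the pivot is at (371,203), the knuckle link slants to +x, and the knuckle hole's left edge shows as a dark crescent at about x=374 inside the cheek hole.

```bash
python3 - <<'E'
from h import *
c=np.load("w2.npy",allow_pickle=True).item()
f=lambda u,v,z:ray(c,(220+(u+.5)/3.5-.5,(v+.5)/3.5-.5),z)
print("mouth",f(357,422,.091),mouth)
pv=f(371,203,.07);print("pivot",pv,ang(pv))
a=f(376,248,.07);b=f(385,298,.07);d=(b-a)[:2];print("link ang",np.arctan2(-(d@ex),-(d@ey)))
for u in(370,375,380):
    e=f(u,422,.07)[:2];print("hole left edge -> centre x offs",((e-mouth)@ex)*1e3+8.75)
t=ang(pv)[1]
for la in(-.1,-.15,-.2):
    k=pv[:2]-.053*(ey*np.cos(la)+ex*np.sin(la));print(la,(k-mouth)@np.c_[ex,ey]*1e3)
E
```

```text
mouth [ 0.5858008  -0.01493978  0.091     ] [ 0.585 -0.015]
pivot [0.59156495 0.03727985 0.07      ] (np.float64(0.18755674979677772), np.float64(-0.023547269587273753))
link ang -0.20276431883743504
hole left edge -> centre x offs 13.323318621076066
hole left edge -> centre x offs 14.645177571390676
hole left edge -> centre x offs 15.96702918823338
-0.1 [ 9.70782454 -0.23234079]
-0.15 [12.33708911  0.09803981]
-0.2 [14.94655564  0.55941598]
```

```bash
sed -i 's/mouth=np.array(\[.5850,-.0150\])/mouth=np.array([.5856,-.0150])/' h.py; python3 - <<'E'
from h import *
print(handle(-.0235),delta(np.r_[handle(-.0235),.205],np.radians(-2.35)))
E
```

```text
[0.59284857 0.07682465] (array([162.32845771,   7.0834603 ,   0.21573675]), np.float64(0.08768398214683105))
```

{"name": "move_arm", "arguments": {"targets": [[[0.5,60,3,0,0,0,0],[0.5,120,5,0,0,0,0],[0.5,162,7,0,0,0,0],[0.5,162,7,10,0,0,0],[0.5,162,7,60,0,0,0],[0.5,162,7,109,0,0,0],[0.1,162,7,109,0,0,0],[0.1,162,7,109,0,0,0],[0.1,162,7,109,0,0,0],[0.1,162,7,109,0,0,0]]]}}

```text
clock: 8.25
tool_pos: [0.5938, 0.0752, 0.0985]
eef_rot: [0.722, 0.692, 0.001, 0.0]
contact_force: [-2.9, 0.1, 5.3]
opening: 0.194
finger_force: 15.0
```

```bash
python3 - <<'E'
from h import *
s=r.get_state();print(s["tool_pos"],s["opening"],s["finger_force"],s["contact_force"],ang(s["tool_pos"]))
E
```

```text
[0.59381916 0.07520501 0.09850901] 0.19378121144385024 15.001337779685855 [-2.85280012  0.0811346   5.28071117] (np.float64(0.14961177148972982), np.float64(-0.030175943275226803))
```

{"name": "move_arm", "arguments": {"targets": [[[0.1,0,-4,0,0,0,0],[0.1,0,-8.5,0,0,0,0],[0.1,0,-8.5,0,0,0,0],[0.1,0,-8.5,0,0,0,0],[0.5,0,-8.5,0,0,0,0],[0.5,0,-8.5,0,0,0,0],[0.5,0,-8.5,0,0,0,0],[0.5,0,-8.5,-50,0,0,0],[0.5,0,-8.5,-109,0,0,0],[0.5,0,-8.5,-109,0,0,0]]]}}

```text
clock: 9.5
tool_pos: [0.5874, 0.0763, 0.2099]
eef_rot: [0.722, 0.692, 0.004, 0.002]
contact_force: [0.1, 0.1, -0.1]
opening: 0.502
finger_force: 0.0
```

{"name": "move_arm", "arguments": {"targets": [[[0.5,-60,0,0,0,0,0],[0.5,-120,0,0,0,0,0],[0.5,-162,1,0,0,0,0],[0.5,-162,1,0,0,0,0],[0.5,-162,1,0,0,0,0]]]}}

```text
clock: 10.12
tool_pos: [0.5784, -0.0856, 0.2049]
eef_rot: [0.722, 0.692, -0.0, -0.001]
contact_force: [1.1, 0.5, 0.7]
opening: 0.501
finger_force: 0.0
```

```bash
python3 - <<'E'
from h import *
c=r.camera_info("wrist");im=r.snapshot("wrist");cv2.imwrite("pics/w3.png",im[:,:,::-1])
np.save("w3.npy",c,allow_pickle=True)
m=proj(c,np.r_[mouth,.091]);print(m,r.get_state()["tool_pos"])
x0,y0=int(m[0])-45,int(m[1])-70;print(x0,y0)
a=cv2.resize(im[y0:y0+100,x0:x0+90,::-1],None,fx=6,fy=6,interpolation=cv2.INTER_CUBIC)
cv2.imwrite("pics/c5.png",cv2.convertScaleAbs(a,alpha=1.3))
E
```

```text
[322.16156877 120.71425846] [ 0.57865428 -0.0848083   0.20516937]
277 50
```

View pics/c5.png

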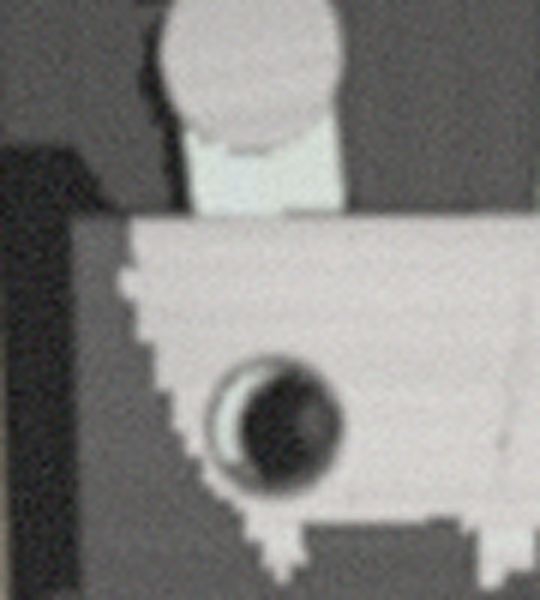

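The cheek hole is centred at (274,424), with the knuckle hole's left edge at x≈242, so a bright sliver is left on the -x side. A few mm more are needed.

```bash
python3 - <<'E'
from h import *
c=np.load("w3.npy",allow_pickle=True).item()
f=lambda u,v,z:ray(c,(277+(u+.5)/6-.5,50+(v+.5)/6-.5),z)
m=f(274,424,.091);print(m)
for u in(238,242,246):
    print(((f(u,424,.07)-m)[:2]@ex)*1e3+8.75)
pv=f(253,65,.07);print("pivot ang",ang(pv))
print(handle(.02),delta(np.r_[handle(.02),.205],np.radians(-2.35)))
E
```

```text
[ 0.58568983 -0.01462137  0.091     ]
3.5773922711757358
4.194751557463468
4.812109621234201
pivot ang (np.float64(0.18935727647154713), np.float64(0.014892951971613536))
[0.58641578 0.07707733] (array([162.06594105,   1.30440234,   0.39583755]), np.float64(0.06616968553319384))
```

{"name": "move_arm", "arguments": {"targets": [[[0.5,60,0,0,0,0,0],[0.5,120,1,0,0,0,0],[0.5,162,1,0,0,0,0],[0.5,162,1,10,0,0,0],[0.5,162,1,60,0,0,0],[0.5,162,1,109,0,0,0],[0.1,162,1,109,0,0,0],[0.1,162,1,109,0,0,0],[0.1,162,1,109,0,0,0],[0.1,162,1,109,0,0,0]]]}}

```text
clock: 11.42
tool_pos: [0.5878, 0.0755, 0.0987]
eef_rot: [0.722, 0.692, 0.001, 0.001]
contact_force: [-1.3, 1.3, 7.3]
opening: 0.198
finger_force: 15.0
```

```bash
python3 - <<'E'
from h import *
s=r.get_state();print(s["tool_pos"],s["opening"],s["finger_force"],s["contact_force"],ang(s["tool_pos"]))
E
```

```text
[0.58784574 0.07545655 0.0986543 ] 0.197902041183741 15.000885701738298 [-1.32884638  1.29944989  7.34584385] (np.float64(0.1495444057939746), np.float64(0.009794655702322937))
```

{"name": "move_arm", "arguments": {"targets": [[[0.1,0,-2,0,0,0,0],[0.1,0,-3.5,0,0,0,0],[0.1,0,-3.5,0,0,0,0],[0.1,0,-3.5,0,0,0,0]]]}}

```text
clock: 11.92
tool_pos: [0.5863, 0.0756, 0.0986]
eef_rot: [0.722, 0.692, 0.003, 0.002]
contact_force: [2.6, -0.1, 6.8]
opening: 0.193
finger_force: 15.0
```

```bash
python3 - <<'E'
from h import *
s=r.get_state();print(s["tool_pos"],s["contact_force"])
E
```

```text
[0.58625867 0.07558513 0.09862419] [ 2.62982604 -0.14940981  6.84797603]
```

{"name": "move_arm", "arguments": {"targets": [[[0.1,0,-1.4,0,0,0,0],[0.1,0,-1.4,0,0,0,0],[0.1,0,-1.4,0,0,0,0]]]}}

```text
clock: 12.3
tool_pos: [0.5851, 0.0756, 0.0986]
eef_rot: [0.722, 0.692, 0.003, 0.002]
contact_force: [3.6, 0.4, 7.5]
opening: 0.199
finger_force: 15.0
```

{"name": "move_arm", "arguments": {"targets": [[[0.5,0,0,0,0,0,0],[0.5,0,0,0,0,0,0],[0.5,0,0,0,0,0,0],[0.5,0,0,-50,0,0,0],[0.5,0,0,-109,0,0,0],[0.5,-60,0,-109,0,0,0],[0.5,-120,1,-109,0,0,0],[0.5,-162,3,-109,0,0,0],[0.5,-162,3,-109,0,0,0],[0.5,-162,3,-109,0,0,0]]]}}

```text
clock: 13.55
tool_pos: [0.5779, -0.0856, 0.2056]
eef_rot: [0.722, 0.692, 0.0, -0.001]
contact_force: [0.7, 0.9, -0.1]
opening: 0.501
finger_force: 0.0
```

```bash
python3 - <<'E'
from h import *
c=r.camera_info("wrist");im=r.snapshot("wrist");cv2.imwrite("pics/w4.png",im[:,:,::-1])
np.save("w4.npy",c,allow_pickle=True)
m=proj(c,np.r_[mouth,.091]);print(m,r.get_state()["tool_pos"])
x0,y0=int(m[0])-45,int(m[1])-70;print(x0,y0)
a=cv2.resize(im[y0:y0+100,x0:x0+90,::-1],None,fx=6,fy=6,interpolation=cv2.INTER_CUBIC)
cv2.imwrite("pics/c6.png",cv2.convertScaleAbs(a,alpha=1.3))
E
```

```text
[322.66039011 120.80755623] [ 0.57804831 -0.08474198  0.20572408]
277 50
```

View pics/c6.png

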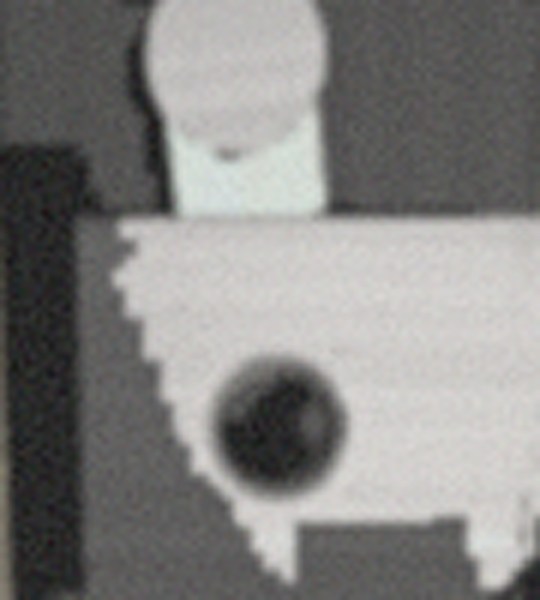

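The cheek hole is now uniformly dark with no bright sliver, so the holes line up within about 0.5 mm. Next is the pin.

```bash
python3 - <<'E'
from h import *
c=np.load("w4.npy",allow_pickle=True).item()
print(ray(c,(277+280.5/6-.5,50+424.5/6-.5),.091))
print(delta([.425,-.287,.15],np.radians(-2)))
E
```

```text
[ 0.58612293 -0.01456164  0.091     ]
(array([-208.27972981, -144.85332156,   55.44667475]), np.float64(-0.28565180124838785))
```

{"name": "move_arm", "arguments": {"targets": [[[0.6,-52,-36,0,0,0,0],[0.6,-104,-72,0,0,0,0],[0.6,-156,-108,0,0,0,0],[0.6,-208,-145,20,0,0,-0.3],[0.6,-208,-145,55,0,0,-0.3],[0.6,-208,-145,55,0,0,-0.3],[0.6,-208,-145,55,0,0,-0.3]]]}}

```text
clock: 14.48
tool_pos: [0.4265, -0.2864, 0.1517]
eef_rot: [0.719, 0.695, 0.001, 0.001]
contact_force: [-0.3, 0.4, 0.1]
opening: 0.597
finger_force: 0.0
```

```bash
python3 - <<'E'
from h import *
print(r.get_state()["tool_pos"],delta([.425,-.287,.084],np.radians(-2)))
E
```

```text
[ 0.42654086 -0.28642722  0.15174496] (array([-0.66939462, -1.67134376, 67.74097787]), np.float64(0.10008566509764565))
```

{"name": "move_arm", "arguments": {"targets": [[[0.6,-0.5,-1.5,30,0,0,0],[0.6,-0.5,-1.5,55,0,0,0],[0.6,-0.5,-1.5,66,0,0,0],[0.6,-0.5,-1.5,66,0,0,0],[0.6,-0.5,-1.5,66,0,0,0]]]}}

```text
clock: 15.1
tool_pos: [0.4239, -0.2888, 0.0858]
eef_rot: [0.72, 0.694, 0.0, 0.001]
contact_force: [0.2, 0.2, -0.2]
opening: 0.6
finger_force: 0.0
```

```bash
python3 - <<'E'
from h import *
s=r.get_state();print(s["tool_pos"],s["contact_force"],delta([.425,-.287,.0825],np.radians(-2)))
E
```

```text
[ 0.42393791 -0.28880617  0.08575709] [ 0.17937597  0.2080462  -0.15541752] (array([1.84601191, 0.98931652, 3.25766917]), np.float64(-0.08902760882637184))
```

{"name": "move_arm", "arguments": {"targets": [[[0.6,1,0.5,2.5,0,0,0],[0.6,1,0.5,2.5,0,0,0],[0.1,1,0.5,2.5,0,0,0],[0.1,1,0.5,2.5,0,0,0],[0.1,1,0.5,2.5,0,0,0],[0.1,1,0.5,2.5,0,0,0]]], "newtons": 40}}

```text
clock: 15.85
tool_pos: [0.4243, -0.2881, 0.0824]
eef_rot: [0.72, 0.694, 0.0, 0.001]
contact_force: [1.5, -0.2, 0.4]
opening: 0.335
finger_force: 39.4
```

{"name": "move_arm", "arguments": {"targets": [[[0.1,0,0,-30,0,0,0],[0.1,0,0,-70,0,0,0],[0.1,0,0,-115,0,0,0],[0.1,0,0,-115,0,0,0],[0.1,0,0,-115,0,0,0]]]}}

```text
clock: 16.48
tool_pos: [0.4221, -0.2877, 0.1963]
eef_rot: [0.72, 0.694, -0.001, -0.001]
contact_force: [-0.2, 0.5, -1.5]
opening: 0.338
finger_force: 39.4
```

```bash
python3 - <<'E'
from h import *
s=r.get_state();print(s["tool_pos"],s["contact_force"],s["opening"])
c=r.camera_info("wrist");im=r.snapshot("wrist")
p=s["tool_pos"]
for z in(.0115,-.0025,-.0665,-.0725): print(z,proj(c,p+[0,0,z]))
m=proj(c,p)
x0,y0=int(m[0])-60,int(m[1])-80;print(x0,y0)
a=cv2.resize(im[y0:y0+110,x0:x0+120,::-1],None,fx=5,fy=5,interpolation=cv2.INTER_CUBIC)
cv2.imwrite("pics/c7.png",cv2.convertScaleAbs(a,alpha=1.5))
print(delta(np.r_[.5858,-.0148,p[2]],np.radians(-2.35)))
E
```

```text
[ 0.42212339 -0.28773388  0.19631695] [-0.17224838  0.53304558 -1.50961327] 0.337805240540117
0.0115 [317.65362498 265.65709767]
-0.0025 [317.59830739 253.59128761]
-0.0665 [317.42951478 216.77443518]
-0.0725 [317.41829492 214.32717106]
257 175
(array([278.6623813 , 153.58920158,  -0.6764302 ]), np.float64(0.22316128278058944))
```

View pics/c7.png

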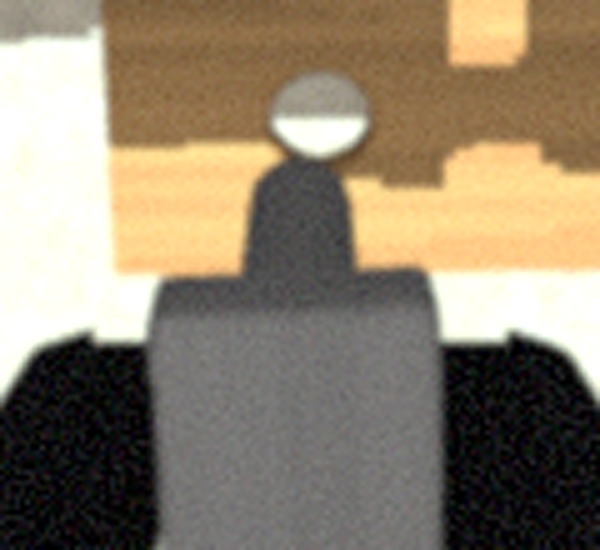

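The pin is held upright: head centre x≈297, shank to the nose top at about (302,158), head front edges at y≈270 (lower) and 310 (upper). I'll work out its offset in the grip.

```bash
python3 - <<'E'
from h import *
from scipy.optimize import least_squares
s=r.get_state();p=s["tool_pos"];c=r.camera_info("wrist")
g=lambda X:(proj(c,X)-[257,175]+.5)*5-.5
# unknown: head centre offset (x,y), underside z, yaw ~-2deg ignored; nose offsets
t=np.linspace(0,2*np.pi,73)
for oy in(-.003,-.001,0,.001,.003):
    for oz in(-.0025,):
        h=p+[0,oy,oz]
        top=g(h+[0,.015,.014]);bot=g(h+[0,.015,0]);nose=np.array([g(h+[.0065*np.cos(a),.0065*np.sin(a),-.07]) for a in t])
        print(oy,oz,top.round(),bot.round(),"nose top",nose[:,1].min().round(), "nose x",nose[:,0].mean().round(),"w30",(g(h+[.015,.015,.014])-g(h+[-.015,.015,.014]))[0].round())
E
```

```text
-0.003 -0.0025 [301. 348.] [301. 295.] nose top 178.0 nose x 306.0 w30 298.0
-0.001 -0.0025 [300. 329.] [300. 278.] nose top 166.0 nose x 305.0 w30 299.0
0 -0.0025 [300. 320.] [300. 270.] nose top 160.0 nose x 305.0 w30 300.0
0.001 -0.0025 [299. 311.] [300. 261.] nose top 153.0 nose x 305.0 w30 301.0
0.003 -0.0025 [298. 292.] [299. 244.] nose top 141.0 nose x 304.0 w30 302.0
```

The grip offset is below 0.5 mm. Moving over the fork.

{"name": "move_arm", "arguments": {"targets": [[[0.1,47,26,0,0,0,0],[0.1,94,52,0,0,0,0],[0.1,140,77,0,0,0,0],[0.1,187,103,0,0,0,0],[0.1,233,128,0,0,0,0],[0.1,278.5,153.5,0,0,0,0],[0.1,278.5,153.5,0,0,0,0],[0.1,278.5,153.5,0,0,0,0],[0.1,278.5,153.5,0,0,0,0]]]}}

```text
clock: 17.65
tool_pos: [0.586, -0.0173, 0.1962]
eef_rot: [0.721, 0.693, -0.001, -0.0]
contact_force: [-0.2, -0.8, -1.4]
opening: 0.334
finger_force: 39.4
```

```bash
python3 - <<'E'
from h import *
s=r.get_state();print(s["tool_pos"],s["contact_force"],delta(np.r_[.5858,-.0148,.168],np.radians(-2.35)))
E
```

```text
[ 0.58602411 -0.01729828  0.19624373] [-0.21300836 -0.77555249 -1.43222405] (array([ 2.53717791, -0.25419195, 28.24000388]), np.float64(0.10003747858111639))
```

{"name": "move_arm", "arguments": {"targets": [[[0.1,2.5,0,10,0,0,0],[0.1,2.5,0,24,0,0,0],[0.1,2.5,0,24,0,0,0],[0.1,2.5,0,24,0,0,0],[0.1,2.5,0,24,0,0,0]]]}}

```text
clock: 18.27
tool_pos: [0.5875, -0.0127, 0.1735]
eef_rot: [0.72, 0.694, 0.0, 0.0]
contact_force: [-0.3, -1.2, -0.8]
opening: 0.338
finger_force: 39.4
```

```bash
python3 - <<'E'
from h import *
s=r.get_state();print(s["tool_pos"],s["contact_force"],delta(np.r_[.5858,-.0148,.168],np.radians(-2.35)))
E
```

```text
[ 0.58754349 -0.0126761   0.17354241] [-0.3445087  -1.17196945 -0.75884972] (array([-2.18755814, -1.66784014,  5.5409352 ]), np.float64(0.22388307914237496))
```

{"name": "move_arm", "arguments": {"targets": [[[0.1,-2,-1.5,0,0,0,0],[0.1,-2,-1.5,0,0,0,0],[0.1,-2,-1.5,0,0,0,0]]]}}

```text
clock: 18.65
tool_pos: [0.5857, -0.0147, 0.1733]
eef_rot: [0.72, 0.694, 0.0, 0.0]
contact_force: [-1.0, 0.3, -1.8]
opening: 0.333
finger_force: 39.4
```

```bash
python3 - <<'E'
from h import *
s=r.get_state();print(s["tool_pos"],s["contact_force"],delta(np.r_[.5858,-.0148,.168],np.radians(-2.35)))
c=r.camera_info("wrist");im=r.snapshot("wrist");cv2.imwrite("pics/w5.png",im[:,:,::-1]);np.save("w5.npy",c,allow_pickle=True)
E
```

```text
[ 0.58573504 -0.01473184  0.17332132] [-0.97917407  0.27962685 -1.75375981] (array([-0.06544606,  0.06605573,  5.32133714]), np.float64(0.22025911400792936))
```

{"name": "move_arm", "arguments": {"targets": [[[0.1,0,0,5,0,0,0],[0.1,0,0,10,0,0,0],[0.1,0,0,14,0,0,0],[0.1,0,0,18,0,0,0],[0.1,0,0,18,0,0,0]]]}}

```text
clock: 19.32
tool_pos: [0.5857, -0.015, 0.1548]
eef_rot: [0.72, 0.694, -0.0, 0.0]
contact_force: [-0.6, 0.3, -2.0]
opening: 0.338
finger_force: 39.4
```

{"name": "move_arm", "arguments": {"targets": [[[0.1,0,0,5,0,0,0],[0.1,0,0,10,0,0,0],[0.1,0,0,14,0,0,0],[0.1,0,0,18,0,0,0],[0.1,0,0,18,0,0,0]]]}}

```text
clock: 19.95
tool_pos: [0.5857, -0.0149, 0.1369]
eef_rot: [0.72, 0.694, -0.0, 0.0]
contact_force: [0.7, -1.9, -2.9]
opening: 0.338
finger_force: 39.4
```

In the knuckle, with no resistance. Continuing through the lower cheek towards the plunger.

{"name": "move_arm", "arguments": {"targets": [[[0.1,0,0,5,0,0,0],[0.1,0,0,10,0,0,0],[0.1,0,0,15,0,0,0],[0.1,0,0,20,0,0,0],[0.1,0,0,20,0,0,0]]]}}

```text
clock: 20.58
tool_pos: [0.5857, -0.015, 0.1167]
eef_rot: [0.72, 0.694, -0.0, 0.0]
contact_force: [2.6, -1.6, -3.4]
opening: 0.333
finger_force: 39.4
```

{"name": "move_arm", "arguments": {"targets": [[[0.1,0,0,5,0,0,0],[0.1,0,0,10,0,0,0],[0.1,0,0,14,0,0,0],[0.1,0,0,18,0,0,0],[0.1,0,0,21,0,0,0],[0.1,0,0,21,0,0,0]]], "newtons": 60}}

```text
clock: 21.32
tool_pos: [0.5856, -0.0155, 0.0961]
eef_rot: [0.72, 0.694, -0.001, 0.0]
contact_force: [1.0, -4.7, 1.1]
opening: 0.333
finger_force: 59.2
```

{"name": "move_arm", "arguments": {"targets": [[[0.6,0,0,0,0,0,0],[0.6,0,0,0,0,0,0],[0.6,0,0,0,0,0,0],[0.6,0,0,-35,0,0,0],[0.0,0,0,-35,0,0,0],[0.0,0,0,-35,0,0,0],[0.0,0,0,-35,0,0,0],[0.0,0,0,-35,0,0,0],[0.0,0,0,-35,0,0,0],[0.0,0,0,-35,0,0,0]]], "newtons": 20}}

```text
clock: 22.58
tool_pos: [0.5856, -0.0147, 0.131]
eef_rot: [0.72, 0.694, -0.0, -0.0]
contact_force: [0.5, 0.6, 0.3]
opening: 0.005
finger_force: 0.0
```

```bash
python3 - <<'E'
from h import *
s=r.get_state();print(s["tool_pos"],s["opening"],delta(np.r_[.5857,-.015,.1075],np.radians(-2.35)))
E
```

```text
[ 0.58560848 -0.01465766  0.13104925] 0.005124365764503895 (array([-0.33731186,  0.10948949, 23.54924462]), np.float64(0.22903783365929148))
```

{"name": "move_arm", "arguments": {"targets": [[[0,0,0,10,0,0,0],[0,0,0,20,0,0,0],[0,0,0,23,0,0,0],[0,0,0,25,0,0,0],[0,0,0,26,0,0,0],[0,0,0,26,0,0,0]]]}}

```text
clock: 23.32
tool_pos: [0.5853, -0.0154, 0.1062]
eef_rot: [0.72, 0.694, -0.001, 0.0]
contact_force: [-2.8, -2.0, 8.9]
opening: 0.008
finger_force: 4.7
```

{"name": "move_arm", "arguments": {"targets": [[[0,0,0,1.5,0,0,0],[0,0,0,3,0,0,0],[0,0,0,3,0,0,0]]]}}

```text
clock: 23.7
tool_pos: [0.585, -0.0154, 0.1055]
eef_rot: [0.72, 0.694, -0.001, 0.001]
contact_force: [-9.4, -1.7, 28.1]
opening: 0.006
finger_force: 14.3
```

28 N at tip height 0.1055 m against 0.105 m expected when flush, so the head has bottomed. I'll retreat and verify.

{"name": "move_arm", "arguments": {"targets": [[[0,0,0,-20,0,0,0],[0,0,0,-60,0,0,0],[0,-40,0,-100,0,0,0],[0,-74,6,-100,0,0,0],[0,-74,6,-100,0,0,0],[0,-74,6,-100,0,0,0]]]}}

```text
clock: 24.45
tool_pos: [0.5886, -0.0876, 0.2019]
eef_rot: [0.72, 0.694, 0.0, -0.001]
contact_force: [0.0, 0.4, 0.1]
opening: 0.002
finger_force: 0.0
```

```bash
python3 - <<'E'
from h import *
c=r.camera_info("wrist");im=r.snapshot("wrist")
H=lambda z:np.array([proj(c,np.r_[mouth+ex*a+ey*b,z]) for a,b in((0,0),(.015,.015),(-.015,-.015))])
m=H(.105);print(m,H(.107)); x0,y0=int(m[0,0])-50,max(0,int(m[0,1])-60);print(x0,y0,r.get_state()["tool_pos"],r.get_state()["contact_force"])
a=cv2.resize(im[y0:y0+100,x0:x0+100,::-1],None,fx=5.5,fy=5.5,interpolation=cv2.INTER_CUBIC)
cv2.imwrite("pics/c8.png",cv2.convertScaleAbs(a,alpha=1.2))
cv2.imwrite("pics/scene1.png",r.snapshot("scene")[:,:,::-1])
E
```

```text
[[310.05077628 118.75669821]
 [329.1012923   98.9099474 ]
 [291.67915638 137.89617777]] [[309.99817052 118.75533684]
 [329.20842552  98.7411241 ]
 [291.47807223 138.05050952]]
260 58 [ 0.58866719 -0.08704562  0.20190561] [ 0.14576562  0.24853115 -0.24076364]
```

View pics/c8.png

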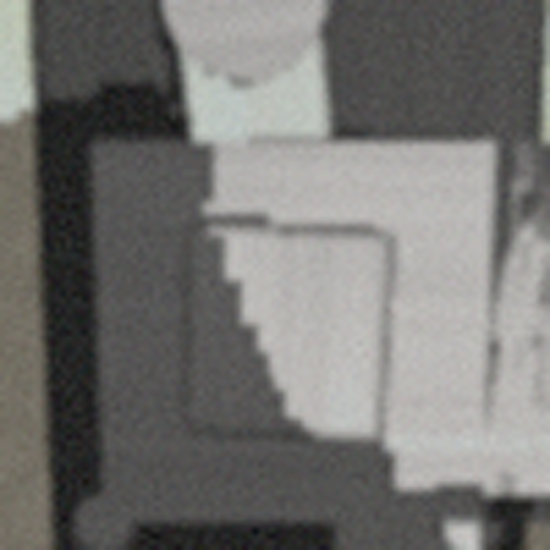

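The last picture shows the square head at (190..390, 228..437) with only a hairline shadow, seated flat over the fork and knuckle. Handing in.

```bash
python3 -c "
from plant import r
print(r.finish_job())"
```

```text
the job is handed in; nothing more can be done
None
```

The arm is home in the fork and the thick pin is pushed through fork and knuckle with its head flush on the fork. I left the thin pin in the stand and went nowhere near the bottle, cup or tub. The job was handed in at about 24.5 s; it returned no verdict.

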